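# Lock a tube rack on the shaker with its toggle clamp

### The arm

A 6-joint arm with a two-finger parallel gripper is mounted at the origin on a cart in front of the work surface, level with it; the furniture and walls round the work are solid. World frame = base frame: x ahead of the robot, y to its left, z up, the work surface at z = 0. Lengths are in m, angles in degrees, forces in N, time in s.
With the tool pointing down it reaches from about 0.35 to 0.875 m from the base axis. Payload 4.2 kg.
Tool frame: the origin (TCP) lies on the centre line of the jaws, within the pads' length; the fingertips stand 11 mm ahead of it and the grasp point (between the pads) lies 8 mm behind it; z points along the fingers, y is the line along which they close (so a half turn about z gives the same grasp; the last joint's range is limited). The gripper opens to 87 mm and grips with 3 to 60 N. Pads are 19 mm wide; open, the fingers measure 117 mm over their backs; the gripper's body (75 mm by 190 mm) begins 51 mm behind the grasp point.
Start: joints at [90.275, 22.042, 0.453, 0, -68.411, -14.817], TCP at [0.157, 0.605, 0.234] pointing down, gripper open.
Joint ranges: [-179.83, 179.83], [-69.29, 118.12], [-61.27, 80.66], [-181.25, 117.63], [-171.15, -9.14], [-177.46, 177.46]. Speed limits (degrees/s): [159.86, 159.86, 180, 180, 180, 180].

### API

Orientations are given as a 3x3 rotation matrix whose columns are the frame's x, y, z axes.
In Python, from station import r gives the robot as it stands.
- The arm moves only by the tool servo_tool, never from a script. Its argument "commands" is a list that holds one entry, the list of rows, each a list of 7 numbers: the closure, from 0 (fully open) to 1 (shut), then the shift along the tool's x, y, z in mm, then the turn, a rotation vector about the tool's x, y, z in rad. In form: [[[claw, x, y, z, ax, ay, az], ...]]. A call has exactly 5 rows; each row is the pose to reach, as a shift and turn from the pose commanded when the call began, along the tool's axes at that moment; what a row does not reach only later rows make up. A row lasts 1/10 s, in which the tool goes at most 50 mm and 8.59 degrees, less where a joint would pass 70% of its speed; a pose out of reach is approached as far as the arm can. A call with a gripper value outside its range is refused whole. The fingers move at their own pace and stop on an object; the grip force is fixed at half the most. Time passes only in rows, so rows that repeat a pose let the fingers close, or fill a call up. It gives the time, the measured TCP pose, the force, the opening and the grip force at its end, in the units of the state.
- r.sense(): the state, without advancing time (a new reading comes with each control period).
- r.capture(name): name is "scene" or "side" or "wrist"; returns a dict with "pixels" (480x640x3 uint8, red, green, blue), "camera_matrix" (3x3 intrinsics, pixels), "R" (3x3) and "t" (3): a world point X has camera coordinates R X + t. Camera axes: x right, y down, z forward; pixel columns grow to the right and rows downward; lengths in m; the calibration is good to about 2 mm. The wrist camera is an equidistant fisheye: a pixel r from the principal point sees the ray r / f radians off the axis. A picture is of the moment at which its call begins. There is no depth.
- r.finish_job(): hands the job in; it is judged then, once.
The state is a dict: "time_s": time; "joints": joint angles; "joint_velocities": joint speeds; "effort": joint torques, N m; "tcp_pos": TCP position; "ee_rot": TCP orientation; "wrist_force": force on the tool from outside, world axes, zero at the start; "moment": the same for the moment, N m; "gripper_width": opening from 0.0 (shut) to 1.0 (fully open); "gripper_force": force on a finger pad.
Only numpy, scipy, OpenCV 4.12 (cv2) and the standard library are available. Lean on these libraries where they do the work, as an engineer would, in place of code of your own. Each camera call takes 0.05 s, during which the arm holds its last target. There are 200 camera calls.

### The job

Without picking anything up, use the fingertips to push the tube rack along its slot on the small shaker until it rests against the end stop. Then push the toggle clamp's black handle over, away from the rack and down past its dead point, until it snaps into lock and the jaw presses the rack against the fence. Leave the things standing around the shaker where they are.

Things in the scene. Friction and masses are not known exactly. Their poses are not given: they have to be found in the camera images.
- shaker: Small shaker (not running), fixed: white housing under an aluminium deck 230 mm long (its x, -115 to +115) by 240 mm (its y, -155 to +85), deck top 60 mm above the origin. Origin on the worktop under the middle of the rack slot. x runs along the slot from its open end (robot side) to the end stop, y towards the fence, z up. The toggle clamp stands on the -y side of the slot.
- tube_rack: Loose white tube rack, 96 mm long (its own y, along the slot), 50 mm wide (its x), 55 mm high, about 0.16 kg, with five capped tubes fixed in it that reach 90 mm above the deck. Ends are solid plates, long sides open. Origin: centre of its underside. Stands on the deck in the slot, 35 to 55 mm short of the end stop; slides along the slot when pushed on the end near the robot.
- rack_home (a point): On the deck top, where the rack's origin is once the rack touches end stop and fence: shaker x +32, y +3, z +60 mm; axes as the shaker's. Shaker coordinates of the slot: fence 44 mm high, face y +28, x -65 to +85; the low guide facing it 14 mm high, face y -28, x -65 to +80 (slot 56 mm wide); end stop plate 30 mm high, face x +80.
- clamp_handle (a joint): Angle of the clamp's handle about its pivot (axis along shaker x): 0 = straight up, grows as it swings away from the rack (to shaker -y) and down, 1.57 = level. Range -0.25 to 1.65 (end stop = locked). Starts at -0.2 to 0.25; light friction holds it. Dead point about 1.38: before it the sprung jaw pushes the handle back, past it the handle is driven on to 1.65. A few N at the grip suffice.
- clamp_pivot (a point): The handle's pivot: shaker x = +32, y = -100, z = +90 mm; axes as the shaker's. The handle is straight, it reaches 109 mm from the pivot: a steel rod 10 mm thick, then from 38 mm outwards a black round grip 18 mm thick.
- handle_end (a point): Outer end of the handle's black grip, on its axis, 109 mm from the pivot.
- clamp_jaw: The clamp's jaw: upright bar 104 mm long (along shaker x), 22 mm high, with rubber face, centred at shaker x = +32 mm, 90 mm above the worktop, on the -y side of the slot. The handle drives it about 24 mm to +y, towards the rack; it is backed by a spring (4 N per mm). Origin at the middle of its back face, 10 mm behind the rubber face.
- oil_bottle: Bystander: brown oil bottle, 31 mm across, 70 mm high, loose; origin under its centre.
- squeeze_bottle: Bystander: squeeze bottle, 51 mm across, 108 mm high, loose; origin under its centre.
- petri_dish: Bystander: petri dish, 64 mm across, 15 mm high, loose; origin under its centre.
- slides_carton: Bystander: small carton of slides, 28 x 79 x 22 mm, loose; origin under its centre.

How it is judged (in metres and radians):
On the way, in this order (a step that is already met when the one before it is completed fails the run):
1. the rack stands against the end stop, the clamp not yet locked (x of tube_rack in the frame of rack_home between -0.004 and 0.004 m and z of tube_rack in the frame of rack_home below 0.005 m and angle between tube_rack's own z axis and vertical below 0.08 rad and value of joint clamp_handle below 1.38 rad), for 0.2 s.
2. the handle is past its dead point and in lock (x of tube_rack in the frame of rack_home between -0.004 and 0.004 m and z of tube_rack in the frame of rack_home below 0.005 m and angle between tube_rack's own z axis and vertical below 0.08 rad and value of joint clamp_handle above 1.52 rad), for 0.2 s.
At the end, for the whole second after the job is handed in: The rack stands flat on the deck within 4 mm of the end stop position, the handle is in lock (joint above 1.52) and at rest, and the jaw presses on the rack with more than 4 N (all of step 2 and velocity of joint clamp_handle between -0.05 and 0.05 rad/s and contact force between clamp_jaw and tube_rack above 4 N and linear speed of tube_rack below 0.01 m/s); the robot touches nothing.
It fails at once if the rack is lifted or tipped (z of tube_rack in the frame of rack_home above 0.01 m or angle between tube_rack's own z axis and vertical above 0.25 rad).
It fails at once if the oil bottle is moved (distance of oil_bottle from where it was at the start of the episode above 0.02 m).
It fails at once if the squeeze bottle is moved (distance of squeeze_bottle from where it was at the start of the episode above 0.02 m).
It fails at once if the petri dish is moved (distance of petri_dish from where it was at the start of the episode above 0.02 m).
It fails at once if the slides carton is moved (distance of slides_carton from where it was at the start of the episode above 0.02 m).
It also fails if it takes over 45 s, if anything falls off the work surface, if the arm or the gripper's body presses on something with over 40 N, if the wrist force passes 120 N, or if a joint passes its speed limit or range.

## Working session

There is one attempt and no reset: what is moved stays moved. The work goes in short steps, Python scripts to look and compute and a tool call to move; the robot and the scene stay as the last step left them, time stands still between calls to the robot, and variables do not carry over. Pictures are saved under pics/ and viewed, at most 10 in all, crops included, and the job is handed in when it is done.

Besides the shell and the picture viewer there is one more tool, called after "Call:" in YAML: its name, and indented under it one key for each argument. servo_tool: Moves the arm, as the interface text tells. Its arguments: {"type":"object","properties":{"commands":{"type":"array","items":{"type":"array","items":{"type":"array","items":{"type":"number"}}}}},"required":["commands"]}

```bash
mkdir -p pics; ls
python3 - <<'E'
from station import r
import cv2,numpy as np,json
s=r.sense();print({k:np.round(v,3).tolist() for k,v in s.items()})
for n in("scene","side"):
    c=r.capture(n);cv2.imwrite(f"pics/{n}0.png",c["pixels"][:,:,::-1]);np.savez(f"pics/{n}0.npz",**c)
    print(n,c["camera_matrix"].tolist(),c["R"].round(3).tolist(),c["t"].round(3).tolist(),(-c["R"].T@c["t"]).round(3))
E
```

```text
pics
{'time_s': 0.0, 'joints': [90.275, 22.09, 0.379, -0.029, -68.409, -14.815], 'joint_velocities': [-0.077, 0.072, -0.005, 0.082, -0.132, 0.037], 'effort': [-0.001, -39.066, 18.74, 4.22, 0.011, -0.0], 'tcp_pos': [0.157, 0.604, 0.232], 'ee_rot': [[0.968, -0.251, -0.0], [-0.251, -0.968, -0.002], [0.0, 0.002, -1.0]], 'wrist_force': [-0.305, -0.038, -0.138], 'moment': [-0.072, -0.005, 0.006], 'gripper_force': 0.0, 'gripper_width': 0.996}
scene [[593.9570922867399, 0.0, 322.6766790743107], [0.0, 593.9570922867399, 227.60221291210567], [0.0, 0.0, 1.0]] [[-0.836, -0.549, -0.001], [-0.378, 0.577, -0.724], [0.398, -0.605, -0.69]] [0.431, 0.316, 1.223] [-0.006  0.795  1.073]
side [[542.5400109274757, 0.0, 314.54394118439905], [0.0, 542.5400109274757, 242.44971255065906], [0.0, 0.0, 1.0]] [[0.84, -0.542, 0.017], [-0.207, -0.348, -0.914], [0.502, 0.765, -0.405]] [-0.452, 0.221, 1.139] [-0.147 -1.039  0.67 ]
```

View pics/scene0.png

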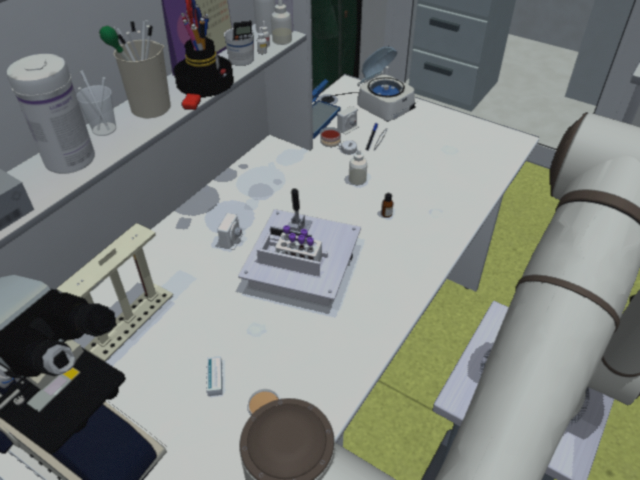

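View pics/side0.png

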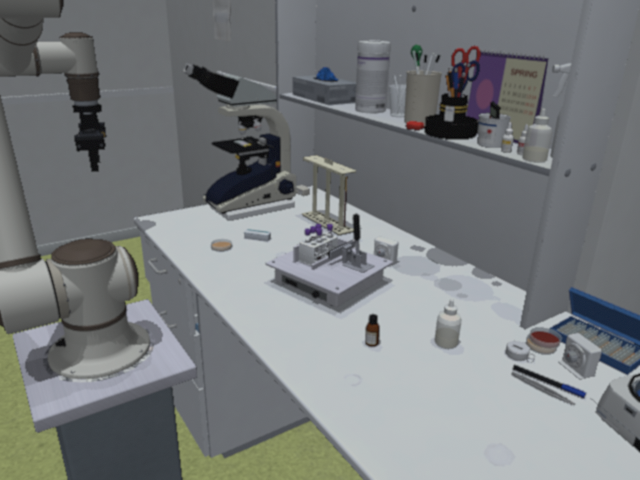

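The scene view shows the deck (corners about (283,211), (361,222), (330,300), (241,275)), the purple tubes at (297,238) and the upright handle at (295,200). The side view shows the deck at (330,270) and the handle at (356,228). I'll enlarge both.

```bash
python3 - <<'E'
import cv2,numpy as np
a=cv2.imread("pics/scene0.png")[180:315,225:375];b=cv2.imread("pics/side0.png")[205:310,260:400]
a=cv2.resize(a,(600,540),interpolation=cv2.INTER_CUBIC);b=cv2.resize(b,(700,525),interpolation=cv2.INTER_CUBIC)
cv2.imwrite("pics/a.png",a);cv2.imwrite("pics/b.png",b)
E
cat > h.py <<'E'
import numpy as np
def ray(c,u,v):
    d=c["R"].T@np.linalg.solve(c["camera_matrix"],[u,v,1.]);return -c["R"].T@c["t"],d
def onz(c,u,v,z):
    o,d=ray(c,u,v);return o+d*(z-o[2])/d[2]
def proj(c,X):
    p=c["camera_matrix"]@(c["R"]@np.asarray(X,float)+c["t"]);return p[:2]/p[2]
def tri(c1,p1,c2,p2):
    o1,d1=ray(c1,*p1);o2,d2=ray(c2,*p2)
    s=np.linalg.lstsq(np.c_[d1,-d2],o2-o1,rcond=None)[0];A=o1+s[0]*d1;B=o2+s[1]*d2
    return (A+B)/2,np.linalg.norm(A-B)
E
```

```text
(no output)
```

View pics/a.png

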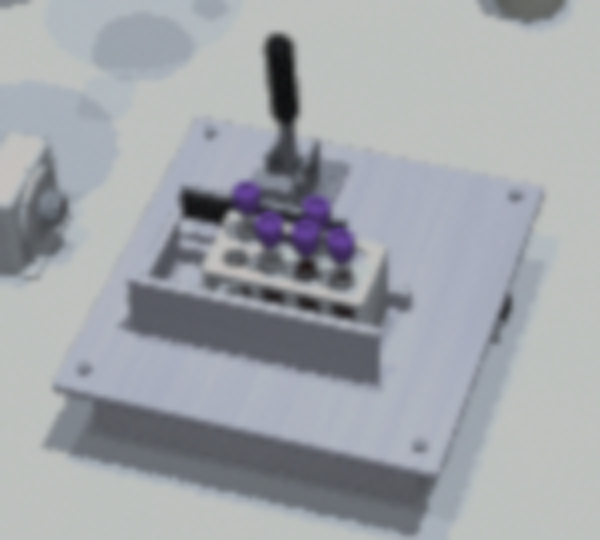

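View pics/b.png

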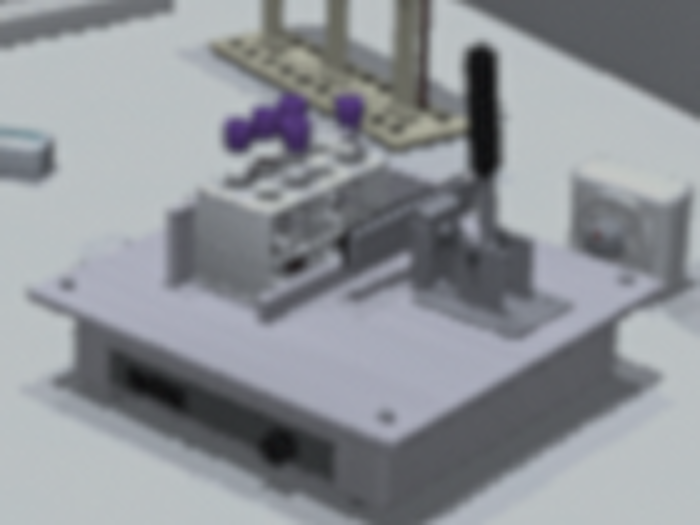

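In the scene crop the deck corners, fence, rack and handle are all clear. The end stop is on the left, the fence at the lower side, the clamp at the upper side and the handle nearly upright. The side crop agrees. Next I fit the shaker pose and measure the rack, handle and bystanders.

Run:
```python
import numpy as np,cv2
from h import *
S=np.load("pics/scene0.npz");D=np.load("pics/side0.npz")
S={k:S[k] for k in S};D={k:D[k] for k in D}
a=lambda u,v:((u+.5)/4-.5+225,(v+.5)/4-.5+180); b=lambda u,v:((u+.5)/5-.5+260,(v+.5)/5-.5+205)
L=np.array([[.115,-.155],[-.115,-.155],[-.115,.085],[.115,.085]])
W=np.array([onz(S,*a(*p),.06)[:2] for p in[(195,118),(543,187),(437,470),(55,388)]])
W2=np.array([onz(D,*b(*p),.06)[:2] for p in[(665,285),(388,440),(28,293)]])
def fit(L,W):
    lc,wc=L.mean(0),W.mean(0);H=(L-lc).T@(W-wc);th=np.arctan2(H[0,1]-H[1,0],H[0,0]+H[1,1])
    R=np.array([[np.cos(th),-np.sin(th)],[np.sin(th),np.cos(th)]]);t=wc-R@lc
    print("th",np.degrees(th),"t",t,"res mm",((L@R.T+t-W)*1e3).round(1).tolist());return th,R,t
fit(L,W);fit(L[:3],W2)
th,R,t=fit(np.r_[L,L[:3]],np.r_[W,W2])
np.savez("sh.npz",th=th,R=R,t=t)
loc=lambda X:np.r_[R.T@(X[:2]-t),X[2]].round(4)
for n,p,q in[("tip",(279,38),(481,48)),("gripbase",(288,122),(484,178))]:
    X,e=tri(S,a(*p),D,b(*q));print(n,X.round(3),loc(X),"gap",e.round(4))
# rack top corners z=.115 : scene near-right, far-right?, near-left
for p in[(383,248),(365,305),(205,278)]: print("racktop",p,loc(onz(S,*a(*p),.115)))
for p in[(198,193),(270,212)]: print("rack side",p,loc(onz(D,*b(*p),.115)))
# purple caps top view check
for n,p,z in[("oil",(387,216),.0),("squeeze",(358,182),0),("petri",(263,402),.015),("carton",(214,376),.022)]:
    X=onz(S,*p,z);print(n,X.round(3),loc(X))
for n,p in[("oil",(372,345)),("squeeze",(447,345)),("petri",(221,245)),("carton",(257,235))]:
    X=onz(D,*p,.0);print(n,X.round(3),loc(X))
for p in[(228,240),]: X=onz(S,*p,0);print("box",X.round(3),loc(X))
```

```text
th 17.084869219940487 t [0.56652683 0.03155209] res mm [[1.3, -0.4], [0.2, -1.3], [-3.6, 1.2], [2.1, 0.4]]
th 16.736825019714782 t [0.5646316  0.02430491] res mm [[1.8, 1.0], [-1.0, -5.0], [-0.8, 4.0]]
th 16.98189028097617 t [0.56559701 0.02848406] res mm [[0.2, -3.7], [-1.1, -4.2], [-4.5, -1.6], [1.4, -2.8], [3.3, 5.8], [0.7, -1.1], [-0.0, 7.6]]
tip [ 0.624 -0.047  0.195] [ 0.0342 -0.0897  0.1947] gap 0.0006
gripbase [ 0.625 -0.053  0.126] [ 0.0333 -0.0955  0.1261] gap 0.0011
racktop (383, 248) [-0.0485 -0.0195  0.115 ]
racktop (365, 305) [-0.0516  0.0264  0.115 ]
racktop (205, 278) [0.0409 0.0315 0.115 ]
rack side (198, 193) [-0.0576  0.0151  0.115 ]
rack side (270, 212) [-0.0509 -0.0268  0.115 ]
oil [ 0.493 -0.279  0.   ] [-0.159  -0.2727  0.    ]
squeeze [ 0.632 -0.36   0.   ] [-0.0503 -0.3904  0.    ]
petri [0.428 0.348 0.015] [-0.038   0.3459  0.015 ]
carton [0.544 0.359 0.022] [0.0762 0.3224 0.022 ]
oil [ 0.496 -0.292  0.   ] [-0.1607 -0.2864  0.    ]
squeeze [ 0.634 -0.377  0.   ] [-0.0531 -0.4078  0.    ]
petri [0.433 0.355 0.   ] [-0.0318  0.3511  0.    ]
carton [ 0.56   0.368 -0.   ] [ 0.0943  0.3265 -0.    ]
box [0.79  0.025 0.   ] [ 0.2135 -0.0692  0.    ]
```

```bash
cat > go.py <<'E'
import numpy as np,sys
from scipy.spatial.transform import Rotation as Ro
from station import r
TH=np.radians(17.);c,s=np.cos(TH),np.sin(TH)
RS=np.array([[c,-s,0],[s,c,0],[0,0,1]]);TS=np.array([.5656,.0285,0])
DOWN=np.diag([1.,-1,-1])   # tool x = shaker x
def go(p,Rt=DOWN):
    """goal in shaker frame (m) -> tool-frame shift/turn"""
    q=r.sense();E=np.array(q["ee_rot"]);P=np.array(q["tcp_pos"])
    print("t",q["time_s"],"now(sh mm)",((RS.T@(P-TS))*1e3).round(1),"F sh",(RS.T@q["wrist_force"]).round(2),"w",round(q["gripper_width"],2))
    if p is not None:
        print("shift",(E.T@(RS@np.array(p)+TS-P)*1e3).round(1),"turn",Ro.from_matrix(E.T@RS@Rt).as_rotvec().round(3))
E
python3 -c "
from go import *
go([-.085,0,.234])"
```

```text
t 0.1 now(sh mm) [-222.6  670.3  232.6] F sh [-0.33  0.05 -0.19] w 1.0
shift [ 4.680e+02  4.993e+02 -4.000e-01] turn [ 0.002  0.    -0.551]
```

Call:
servo_tool:
  commands:
    - [[1,33,35,0,0,0,-0.11],[1,66,70,0,0,0,-0.22],[1,100,106,0,0,0,-0.33],[1,133,142,0,0,0,-0.44],[1,166,177,0,0,0,-0.55]]

```text
time_s: 0.6
tcp_pos: [0.2735, 0.3898, 0.2332]
ee_rot: [[0.955, 0.297, -0.0], [0.297, -0.955, -0.001], [-0.0, 0.001, -1.0]]
wrist_force: [1.0, 1.1, 0.1]
gripper_width: 0.629
gripper_force: 0.0
```

```bash
python3 -c "
from go import *
go([-.085,0,.234])"
```

```text
t 0.6 now(sh mm) [-173.7  430.9  233.2] F sh [1.3  0.77 0.07] w 0.63
shift [ 86.7 431.3  -0.6] turn [0.001 0.    0.004]
```

Call:
servo_tool:
  commands:
    - [[1,8,43,0,0,0,0],[1,16,86,0,0,0,0],[1,24,129,0,0,0,0],[1,32,172,0,0,0,0],[1,40,215,0,0,0,0]]

```text
time_s: 1.1
tcp_pos: [0.3744, 0.1962, 0.2335]
ee_rot: [[0.956, 0.292, -0.0], [0.292, -0.956, 0.0], [-0.0, -0.0, -1.0]]
wrist_force: [2.0, 1.0, -0.6]
gripper_width: 0.172
gripper_force: 0.0
```

Call:
servo_tool:
  commands:
    - [[1,8,43,0,0,0,0],[1,16,86,0,0,0,0],[1,24,129,0,0,0,0],[1,32,172,0,0,0,0],[1,32,172,0,0,0,0]]

```text
time_s: 1.6
tcp_pos: [0.456, 0.0391, 0.233]
ee_rot: [[0.958, 0.285, -0.001], [0.285, -0.958, -0.001], [-0.001, 0.001, -1.0]]
wrist_force: [-0.3, 0.0, 0.4]
gripper_width: 0.006
gripper_force: 0.0
```

Run:
```python
from go import *
import cv2
go([-.085,0,.234])
for n in("wrist","scene"):
    c=r.capture(n);np.savez(f"pics/{n}1.npz",**c);cv2.imwrite(f"pics/{n}1.png",c["pixels"][:,:,::-1])
go([-.085,0,.234])
```

```text
t 1.6 now(sh mm) [-101.7   42.2  233. ] F sh [-0.24  0.09  0.39] w 0.01
shift [17.  42.1 -1. ] turn [ 0.001  0.001 -0.007]
t 1.7 now(sh mm) [-102.1   45.1  233. ] F sh [-0.51  0.78 -0.08] w 0.01
shift [17.2 45.  -1. ] turn [-0.     0.001 -0.003]
```

View pics/wrist1.png

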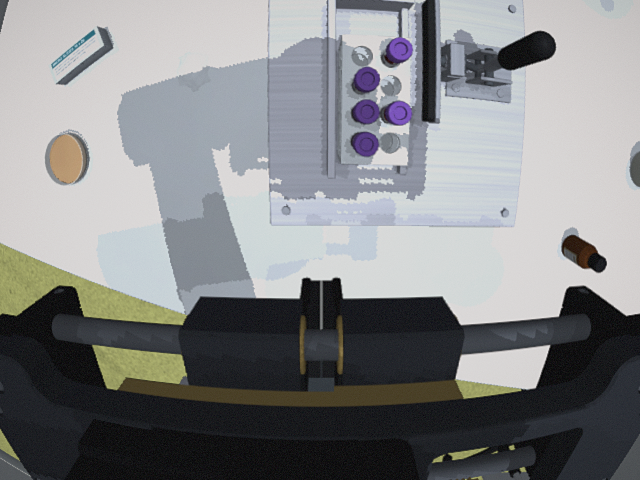

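The wrist view shows the shaker squarely aligned: near deck corners at (271,226) and (514,227), rack near end at about (340-408,163), handle tip at (545,46). I'll check the pose with fisheye rays.

Run:
```python
from go import *
W=np.load("pics/wrist1.npz");K=W["camera_matrix"];R=W["R"];C=-R.T@W["t"]
loc=lambda X:((RS.T@(X-TS))*1e3).round(1)
print("cam",C.round(3),loc(C),K[0],"axis",R[2].round(2))
def f(u,v,z):
    a=np.array([(u-K[0,2])/K[0,0],(v-K[1,2])/K[1,1]]);t=np.linalg.norm(a)
    d=R.T@np.r_[a/t*np.sin(t),np.cos(t)];return loc(C+d*(z-C[2])/d[2])
for n,u,v,z in[("deck -115,85",271,226,.06),("deck -115,-155",514,227,.06),("fence nearend inner -65,28",335,177,.104),("rack L",340,163,.115),("rack R",408,166,.115),("oil",578,247,.035),("fingertip",320,280,.222)]: print(n,f(u,v,z))
```

```text
cam [0.533 0.063 0.384] [-20.9  42.3 384.4] [371.64829954   0.         320.88079051] axis [-0.28 -0.09 -0.95]
deck -115,85 [-111.5   88.2   60. ]
deck -115,-155 [-113.4 -150.2   60. ]
fence nearend inner -65,28 [-60.9  31.6 104. ]
rack L [-49.1  28.4 115. ]
rack R [-50.7 -22.  115. ]
oil [-145.2 -263.9   35. ]
fingertip [-93.2  43.1 222. ]
```

```bash
sed -i 's/TS=np.array(\[.5656,.0285,0\])/TS=np.array([.5656,.0285,0])+RS@[.0025,.0035,0]/' go.py; python3 -c "
from go import *
go([-.085,0,.105])"
```

```text
t 1.7 now(sh mm) [-104.6   41.6  233. ] F sh [-0.51  0.78 -0.08] w 0.01
shift [ 19.9  41.5 128. ] turn [-0.     0.001 -0.003]
```

Call:
servo_tool:
  commands:
    - [[1,10,20,20,0,0,0],[1,20,41,50,0,0,0],[1,20,41,90,0,0,0],[1,20,41,130,0,0,0],[1,20,41,130,0,0,0]]

```text
time_s: 2.2
tcp_pos: [0.4816, 0.0094, 0.0989]
ee_rot: [[0.956, 0.292, -0.012], [0.292, -0.956, -0.003], [-0.013, -0.001, -1.0]]
wrist_force: [-0.4, -0.5, -0.7]
gripper_width: 0.005
gripper_force: 0.0
```

```bash
python3 -c "
from go import *
r.capture('side');go([-.066,0,.101])"
```

```text
t 2.25 now(sh mm) [-85.7   2.5 102. ] F sh [0.73 0.13 0.76] w 0.0
shift [19.7  2.6  0.8] turn [0.    0.006 0.002]
```

Call:
servo_tool:
  commands:
    - [[1,5,1,0,0,0,0],[1,12,2,0,0,0,0],[1,18,2,0,0,0,0],[1,24,2,0,0,0,0],[1,30,2,0,0,0,0]]

```text
time_s: 2.75
tcp_pos: [0.5155, 0.0163, 0.1041]
ee_rot: [[0.957, 0.292, -0.0], [0.292, -0.957, 0.0], [-0.0, -0.0, -1.0]]
wrist_force: [-2.2, 0.1, -0.5]
gripper_width: 0.004
gripper_force: 0.8
```

Call:
servo_tool:
  commands:
    - [[1,4,0,0,0,0,0],[1,8,0,0,0,0,0],[1,12,0,0,0,0,0],[1,16,0,0,0,0,0],[1,19,0,0,0,0,0]]

```text
time_s: 3.25
tcp_pos: [0.5338, 0.0219, 0.1034]
ee_rot: [[0.956, 0.292, -0.0], [0.292, -0.956, -0.0], [-0.0, 0.0, -1.0]]
wrist_force: [-2.1, -1.2, 0.2]
gripper_width: 0.004
gripper_force: 0.8
```

```bash
python3 -c "
from go import *
import cv2
c=r.capture('wrist');cv2.imwrite('pics/wrist2.png',c['pixels'][:,:,::-1]);np.savez('pics/wrist2.npz',**c);go([-.026,0,.101])"
```

```text
t 3.3 now(sh mm) [-34.2  -0.5 103.5] F sh [ 0.03 -1.04  0.31] w 0.0
shift [ 8.2 -0.5  2.5] turn [ 0.    -0.001 -0.   ]
```

View pics/wrist2.png

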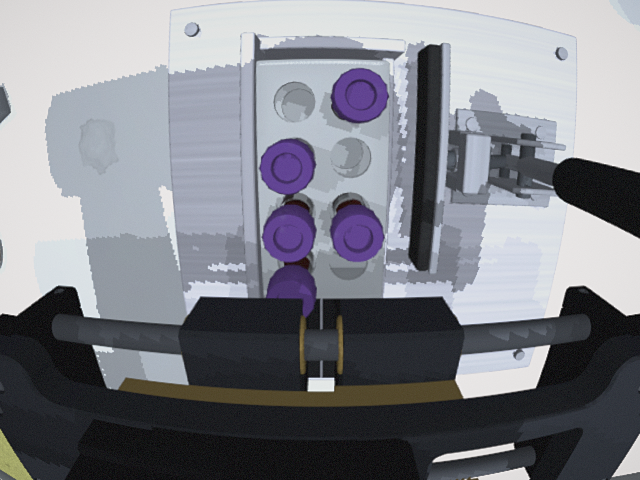

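The wrist view shows the rack's far end (row 60) close to the stop plate (row 45), upright and seated by the fence. I'll continue slowly until the force rises.

Call:
servo_tool:
  commands:
    - [[1,1.5,0,0,0,0,0],[1,3,0,0,0,0,0],[1,4.5,0,0,0,0,0],[1,6,0,0,0,0,0],[1,7,0,0,0,0,0]]

```text
time_s: 3.8
tcp_pos: [0.5404, 0.024, 0.1035]
ee_rot: [[0.956, 0.292, 0.0], [0.292, -0.956, 0.0], [0.0, -0.0, -1.0]]
wrist_force: [-0.5, -0.2, -0.6]
gripper_width: 0.004
gripper_force: 0.4
```

Call:
servo_tool:
  commands:
    - [[1,0.5,0,0,0,0,0],[1,1,0,0,0,0,0],[1,1.5,0,0,0,0,0],[1,2,0,0,0,0,0],[1,2.5,0,0,0,0,0]]

```text
time_s: 4.3
tcp_pos: [0.5424, 0.0246, 0.1035]
ee_rot: [[0.956, 0.292, -0.001], [0.292, -0.956, -0.0], [-0.001, -0.0, -1.0]]
wrist_force: [-2.6, -1.1, 0.9]
gripper_width: 0.004
gripper_force: 1.0
```

Call:
servo_tool:
  commands:
    - [[1,0.5,0,0,0,0,0],[1,1,0,0,0,0,0],[1,1.5,0,0,0,0,0],[1,2,0,0,0,0,0],[1,2.5,0,0,0,0,0]]

```text
time_s: 4.8
tcp_pos: [0.5425, 0.0245, 0.1034]
ee_rot: [[0.957, 0.291, -0.006], [0.291, -0.957, -0.002], [-0.006, -0.0, -1.0]]
wrist_force: [-8.4, -1.2, 4.1]
gripper_width: 0.003
gripper_force: 4.1
```

```bash
python3 -c "
from go import *
go([-.026,0,.101])"
```

```text
t 4.8 now(sh mm) [-25.8  -0.6 103.4] F sh [-8.41  1.36  4.12] w 0.0
shift [-0.2 -0.5  2.4] turn [-0.     0.006 -0.001]
```

The rack is on the stop (8 N, finger face at about -16 mm as expected). Now I back off, rise, and move beside the handle.

Call:
servo_tool:
  commands:
    - [[1,-8,0,0,0,0,0],[1,-25,0,0,0,0,0],[1,-30,0,-30,0,0,0],[1,-30,0,-80,0,0,0],[1,-30,0,-130,0,0,0]]

```text
time_s: 5.3
tcp_pos: [0.5166, 0.0166, 0.2352]
ee_rot: [[0.956, 0.292, 0.002], [0.292, -0.956, 0.0], [0.002, 0.0, -1.0]]
wrist_force: [1.2, 0.4, 0.4]
gripper_width: 0.005
gripper_force: 0.0
```

Run:
```python
from go import *
import cv2
c=r.capture("wrist");cv2.imwrite("pics/wrist3.png",c["pixels"][:,:,::-1]);np.savez("pics/wrist3.npz",**c)
go([.032,-.045,.225])
```

```text
t 5.35 now(sh mm) [-47.7  -1.7 245.4] F sh [ 1.59 -0.22  8.16] w 0.01
shift [79.2 43.4 22.2] turn [ 0.004 -0.02   0.002]
```

View pics/wrist3.png

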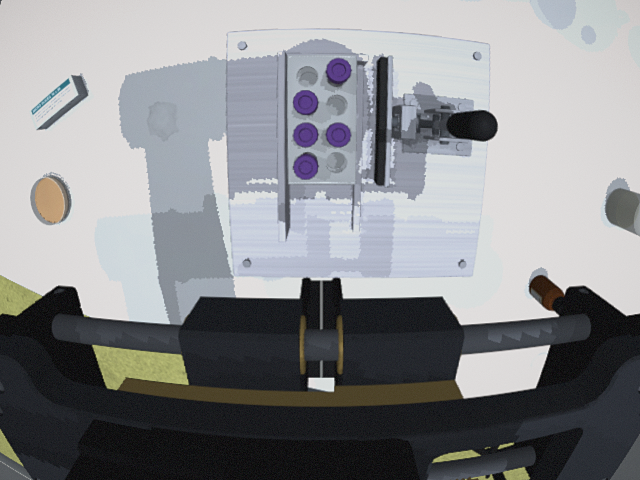

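The rack is against the end plate (row 55), the fence side is intact, and the handle is still up with its tip at (487,125). Moving next to the handle on the rack side.

Call:
servo_tool:
  commands:
    - [[1,25,14,0,0,0,0],[1,55,30,0,0,0,0],[1,79,43,0,0,0,0],[1,79,43,25,0,0,0],[1,79,43,50,0,0,0]]

```text
time_s: 5.85
tcp_pos: [0.6064, -0.0014, 0.1832]
ee_rot: [[0.957, 0.291, 0.005], [0.291, -0.957, 0.001], [0.005, 0.0, -1.0]]
wrist_force: [-0.4, -0.5, -0.2]
gripper_width: -0.001
gripper_force: 0.0
```

Run:
```python
from go import *
W=np.load("pics/wrist3.npz");K=W["camera_matrix"];R=W["R"];C=-R.T@W["t"]
a=np.array([(487-K[0,2])/K[0,0],(125-K[1,2])/K[1,1]]);t=np.linalg.norm(a);d=R.T@np.r_[a/t*np.sin(t),np.cos(t)]
print(((RS.T@(C+d*(.197-C[2])/d[2]-TS))*1e3).round(1))
go([.032,-.055,.181])
```

```text
[ 31.8 -89.4 197. ]
t 5.85 now(sh mm) [ 27.8 -44.  183.2] F sh [-0.49 -0.33 -0.17] w -0.0
shift [ 4.2 11.   2.2] turn [ 0.    -0.005 -0.001]
```

Call:
servo_tool:
  commands:
    - [[1,2,8,1,0,0,0],[1,2,16,2,0,0,0],[1,2,24,2,0,0,0],[1,2,32,2,0,0,0],[1,2,40,2,0,0,0]]

```text
time_s: 6.35
tcp_pos: [0.6188, -0.0399, 0.1829]
ee_rot: [[0.956, 0.292, 0.003], [0.292, -0.957, 0.0], [0.003, 0.0, -1.0]]
wrist_force: [0.1, 0.7, 0.3]
gripper_width: 0.008
gripper_force: 0.2
```

```bash
python3 -c "
from go import *
go([.032,-.096,.181])"
```

```text
t 6.35 now(sh mm) [ 28.4 -84.5 182.9] F sh [0.28 0.6  0.29] w 0.01
shift [ 3.6 11.5  1.9] turn [ 0.    -0.003 -0.001]
```

Call:
servo_tool:
  commands:
    - [[1,2,10,2,0,0,0],[1,3,20,4,0,0,0],[1,3,30,7,0,0,0],[1,3,40,12,0,0,0],[1,3,48,17,0,0,0]]

```text
time_s: 6.85
tcp_pos: [0.6351, -0.0852, 0.1639]
ee_rot: [[0.957, 0.292, -0.0], [0.292, -0.957, -0.0], [-0.0, 0.0, -1.0]]
wrist_force: [-0.5, 0.8, 0.6]
gripper_width: 0.009
gripper_force: 0.2
```

```bash
python3 -c "
from go import *
go([.032,-.1474,.1518])
import cv2
c=r.capture('scene');p=c['pixels'][170:320,220:380];cv2.imwrite('pics/s4.png',cv2.resize(p[:,:,::-1],(640,600),interpolation=2))"
```

```text
t 6.85 now(sh mm) [  30.7 -132.5  163.9] F sh [-0.22  0.88  0.56] w 0.01
shift [ 1.3 14.9 12.1] turn [ 0.     0.    -0.001]
```

View pics/s4.png

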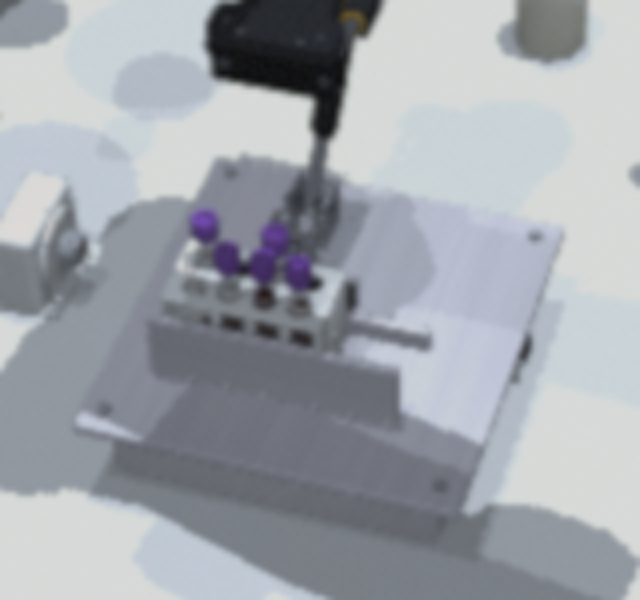

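The handle is following the fingers (about 0.75 rad) and the rack sits against its stop. I'll continue along the arc.

Call:
servo_tool:
  commands:
    - [[1,1,8,6,0,0,0],[1,1,15,12,0,0,0],[1,1,19,18,0,0,0],[1,1,23,25,0,0,0],[1,1,26,31,0,0,0]]

```text
time_s: 7.4
tcp_pos: [0.6438, -0.1092, 0.1333]
ee_rot: [[0.956, 0.292, 0.001], [0.292, -0.956, -0.0], [0.001, 0.001, -1.0]]
wrist_force: [-0.2, -0.6, 1.6]
gripper_width: 0.007
gripper_force: 0.7
```

Call:
servo_tool:
  commands:
    - [[1,0,2,4,0,0,0],[1,0,3,8,0,0,0],[1,0,4,12,0,0,0],[1,0,5,16,0,0,0],[1,0,6,20,0,0,0]]

```text
time_s: 7.9
tcp_pos: [0.645, -0.1144, 0.113]
ee_rot: [[0.956, 0.292, -0.0], [0.292, -0.956, 0.0], [-0.0, -0.0, -1.0]]
wrist_force: [-0.1, -0.3, -0.5]
gripper_width: 0.009
gripper_force: 0.0
```

```bash
python3 -c "
from go import *
go([.032,-.165,.108])"
```

```text
t 7.9 now(sh mm) [  31.7 -163.3  113. ] F sh [-0.18 -0.27 -0.5 ] w 0.01
shift [0.3 1.7 5. ] turn [-0.  0. -0.]
```

Call:
servo_tool:
  commands:
    - [[1,0,0,2,0,0,0],[1,0,0,4,0,0,0],[1,0,0,6,0,0,0],[1,0,0,7,0,0,0],[1,0,0,8,0,0,0]]

```text
time_s: 8.4
tcp_pos: [0.6452, -0.1145, 0.1057]
ee_rot: [[0.956, 0.292, 0.0], [0.292, -0.956, -0.0], [0.0, 0.0, -1.0]]
wrist_force: [0.1, 0.1, 3.0]
gripper_width: 0.007
gripper_force: 1.2
```

Call:
servo_tool:
  commands:
    - [[1,0,0,-20,0,0,0],[1,0,0,-60,0,0,0],[1,0,0,-100,0,0,0],[1,-50,0,-140,0,0,0],[1,-90,0,-140,0,0,0]]

```text
time_s: 8.9
tcp_pos: [0.5629, -0.1404, 0.2491]
ee_rot: [[0.956, 0.294, 0.008], [0.294, -0.956, -0.001], [0.007, 0.004, -1.0]]
wrist_force: [0.2, -0.7, 0.3]
gripper_width: 0.006
gripper_force: 0.0
```

```bash
python3 -c "
from go import *
import cv2
c=r.capture('wrist');np.savez('pics/w5.npz',**c);go(None)
a=c['pixels'][:300]
d=r.capture('side')['pixels'][205:310,260:400]
v=np.vstack([cv2.resize(a,(600,281)),cv2.resize(d,(600,315),interpolation=2)[:,:600]])
cv2.imwrite('pics/v5.png',v[:,:,::-1])"
```

```text
t 8.95 now(sh mm) [ -64.  -163.   248.9] F sh [-6.85  2.91 -2.12] w 0.0
```

View pics/v5.png

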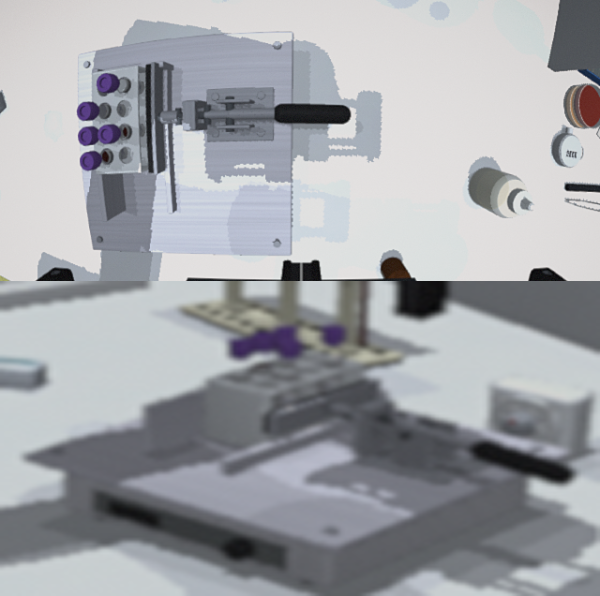

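The handle lies level, slightly below horizontal (tip at (345,113) above, (570,470) below). The jaw is pressed on the rack, the rack is at the stop and the bystanders are undisturbed. Handing in.

Call:
servo_tool:
  commands:
    - [[1,0,0,0,0,0,0],[1,0,0,0,0,0,0],[1,0,0,0,0,0,0],[1,0,0,0,0,0,0],[1,0,0,0,0,0,0]]

```text
time_s: 9.5
tcp_pos: [0.5612, -0.1401, 0.2445]
ee_rot: [[0.956, 0.292, -0.001], [0.292, -0.956, -0.0], [-0.001, -0.0, -1.0]]
wrist_force: [0.1, 0.4, -0.3]
gripper_width: 0.001
gripper_force: 0.0
```

```bash
python3 -c "
from go import *
go(None);print(r.finish_job())"
```

```text
t 9.5 now(sh mm) [ -56.  -163.4  244.5] F sh [ 0.24  0.33 -0.25] w 0.0
the job is handed in; nothing more can be done
None
```

I pushed the rack to the end stop and pushed the clamp handle over into lock, with the jaw against the rack and no bystander visibly moved. I handed the job in at 9.5 s; the hand-in call returned no verdict.

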